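# Index the capping dial to the open housing and lock it

### The arm

A 6-joint arm with a two-finger parallel gripper is mounted at the origin on a cart in front of the work surface, level with it; the furniture and walls round the work are solid. World frame = base frame: x ahead of the robot, y to its left, z up, the work surface at z = 0. Lengths are in m, angles in rad, forces in N, time in s.
With the tool pointing down it reaches from about 0.35 to 0.775 m from the base axis. Payload 5.5 kg.
Tool frame: the origin (TCP) lies midway between the tips of the shut fingers; the grasp point (between the pads) lies 19 mm behind it; z points along the fingers, y is the line along which they close (so a half turn about z gives the same grasp; the last joint's range is limited). The gripper opens to 85 mm and grips with 20 to 120 N. Pads are 22 mm wide; open, the fingers measure 114 mm over their backs; the gripper's body (76 mm by 85 mm) begins 54 mm behind the grasp point. The pads swing forward as they close: fully open they stand 13 mm farther back than shut.
Start: joints at [1.2, 0.313, 0.046, 1.304, 0, 1.431], TCP at [0.132, 0.56, 0.231] pointing down, gripper open.
Joint ranges: [-2.76, 2.76], [-0.86, 1.69], [-1.03, 1.26], [-2.2, 2.34], [-1.47, 1.5], [-3.14, 3.14]. Speed limits (rad/s): [2.57, 2.57, 3.14, 3.14, 3.14, 3.14].

### API

Orientations are given as a unit quaternion [w, x, y, z].
In Python, from workcell import env gives the robot as it stands.
- The arm moves only by the tool move_arm, never from a script. Its argument "targets" is a list of rows, each a list of 3 entries, a list of its own where there are three numbers: the shift along the tool's x, y, z in mm, then the turn, a rotation vector about the tool's x, y, z in units of 10 degrees (1.0 is 10 degrees), then the closure, from -1 (fully open) to 1 (shut). In form: [[[dx, dy, dz], [ax, ay, az], gripper], ...]. A call has 1 to 5 rows; each row is the pose to reach, as a shift and turn from the pose commanded when the call began, along the tool's axes at that moment; what a row does not reach only later rows make up. A row lasts 1/8 s, in which the tool goes at most 62.5 mm and 10.7 degrees, less where a joint would pass 70% of its speed; a pose out of reach is approached as far as the arm can. A call with a gripper value outside its range is refused whole. The fingers move at their own pace and stop on an object; "squeeze" is the grip in N (left out, the last holds). Time passes only in rows, so rows that repeat a pose let the fingers close. It gives the time, the measured TCP pose, the force, the opening and the grip force at its end, in the units of the state.
- env.get_state(): the state, without advancing time (a new reading comes with each control period).
- env.read_camera(name): name is "side" or "top" or "wrist"; returns a dict with "pixels" (420x560x3 uint8, red, green, blue), "fovy" (degrees; the focal length in pixels is half the picture's height over the tangent of half this angle, whatever the lens; pixels are square), "cx", "cy" (the principal point, pixels), "extrinsics" (4x4, takes a point from world to camera coordinates); the wrist camera has in their place "mount" (4x4, takes a point from camera to tool coordinates, whose origin is the TCP and whose axes are the flange's). Camera axes: x right, y up, looking along -z (the intrinsics and any distortion apply to the point x, -y, -z); pixel columns grow to the right and rows downward; lengths in m; the calibration is good to about 2 mm. A picture is of the moment at which its call begins: read the wrist's pose just before it. There is no depth.
- env.hand_in(): hands the job in; it is judged then, once.
Trained networks look in a picture, given as the dict that the camera call returned (one of the last four; its "shot" number tells which), for a name from the list of things; names that differ only in an ending like _2 or _b are one class to them, and where a whole thing is asked for, a point or a joint stands for the part that bears it (a point fixed in the world has none). Each returns a list of dicts, best first, with "confidence" (0 to 1); they miss things now and then, are a little off and sometimes report something else, mostly with a low value. They report only what shows in the picture. A call takes as long as a camera call. They do not tell look-alikes from the thing itself.
- env.spot_in(thing, picture): "centre" ([x, y, z] in m, in world coordinates, good to about 4 mm: the middle of the surface that is visible of it).
- env.regions_of(thing, picture): "mask" (420x560 bool, what is visible of it).
- env.landmark_of(thing, picture): "centre" ([x, y, z] in m, in world coordinates, good to about 4 mm: a listed point, or the origin of a listed thing).
The state is a dict: "clock": time; "joint_pos": joint angles; "qvel": joint speeds; "tau": joint torques, N m; "tcp_pos": TCP position; "orientation": TCP orientation; "wrist_force": force on the tool from outside, world axes, zero at the start; "ft_torque": the same for the moment, N m; "finger_gap": finger opening in m; "grip_force": force on a finger pad.
Only numpy, scipy, OpenCV 4.12 (cv2) and the standard library are available. Lean on these libraries where they do the work, as an engineer would, in place of code of your own. Each camera call takes 0.05 s, during which the arm holds its last target. There are 200 camera calls.

### The job

One of the four violet valve housings on the hand-indexed dial still has no white dome cap. Turn the dial by pushing its spokes with a fingertip until that open housing stands at the capping station, in line with the yellow pointer, then push the red-handled lock lever until its pin is fully home in the rim notch, and let go. Only push: do not touch or lift the housings and caps in the nests, and leave everything else on the bench where it is.

Things in the scene. Friction and masses are not known exactly. Their poses are not given: they have to be found in the camera images.
- base: Fixed aluminium base plate, 210 x 245 x 12 mm. Origin at bench height (z 0) under the dial's axis; x points away from the operator, y left, z up. Position varies, yaw up to 0.25 rad either way. A yellow pointer bracket stands at its front (base -x side), 95 to 122 mm from the axis, up to 50 mm above the bench.
- station (a point): Capping station: fixed point on the base, 62 mm from the dial's axis towards the yellow pointer, 48 mm above the bench (the dial plate's top face). The open housing's centre must stand over it.
- dial: Round aluminium dial plate, 200 mm diameter, 12 mm thick, top 48 mm above the bench. Origin on its axis at the plate's underside. Turns either way without end (friction 0.2 N m, about 2 N at a spoke) and stays where left. Four nests (white rings 50 mm across, 5 mm high) 62 mm from the axis along dial +x, +y, -x, -y; four spokes half-way between them.
- spoke_ball (a point): Centre of the black ball knob (25 mm across) on the spoke at 45 degrees from dial +x, 114 mm from the axis, 112 mm above the bench. All four spokes are alike, 90 degrees apart: steel rods 9 mm thick rising outward from the central hub (43 mm across, top 89 mm above the bench); 95 mm from the axis the rod's centre is 105 mm above the bench.
- lock_pin (a point): Lower end of the lever's upright lock pin, 12 mm thick. Four V notches 18 mm deep in the dial's rim (30, 120, 210, 300 degrees from dial +x); with a nest at the station one of them faces the pin. The pin draws the dial true if it is within 3.5 degrees (3.7 mm at the station); beyond about 5 degrees it strikes the rim and the lever stops short.
- open_part: The violet valve housing WITHOUT a white cap, 40 mm across, 22 mm high, with a small black stopcock that reaches 31 mm from its centre at one side; stands loose, with about 2 mm of play, in one of the four nests (any of them). Origin at the centre of its underside (48 mm above the bench).
- capped_1: Violet valve housing with a white dome cap, 55 mm high in all (top about 103 mm above the bench), otherwise as the open one; loose in a nest. Origin at the centre of its underside.
- capped_2: As capped_1, in another nest.
- capped_3: As capped_1, in another nest.
- lock_lever (a joint): Lock lever (dark steel bell crank on a post right of the dial), vertical pivot at base x -5.7 mm, y -110.1 mm: 0 = fully open, grows counter-clockwise seen from above, about 0.34 rad = pin home in a notch (mechanical end 0.36); it stops near 0.13 if no notch faces the pin. Stays where left; friction 0.25 N m, about 3.5 N at the handle. Starts between 0 and 0.05.
- lever_knob (a point): Middle of the lever's upright red handle, 75 mm from the pivot, 81 mm above the bench; the handle is 13 to 22 mm thick and stands from 54 to 104 mm above the bench. To lock, push it about 25 mm away from the operator, round the pivot; seen from the pivot it lies at base angle -120.4 degrees when open and -101 degrees when locked.
- cap_a: Loose white dome cap, 37 mm across, 34 mm high, waiting on the bench at the front left of the base; leave it. Origin at the centre of its underside.
- cap_b: Second loose white dome cap beside cap_a; leave it.
- glue: Small glue bottle with yellow cap, 26 mm across, 80 mm high, on the bench left of the base; leave it. Origin at the centre of its underside.
- torque_driver: Black torque driver lying on the bench at the right, 160 mm long; leave it.
- tweezers: Steel tweezers lying on the bench at the right, 120 mm long; leave them.
- swab_tub: White tub with blue lid, 69 mm across, 79 mm high, at the left; leave it.
- seal_cup: Steel cup, 60 mm across, 34 mm high, behind the dial; leave it.
Not all that is in view belongs to the job. Leave any black, blue or orange look-alike of the capped_3 alone.

How it is judged:
By the outcome, as a careful person would: the job done as asked, in the order asked, and still so for the second after the job is handed in, with the robot touching nothing.
It also fails if it takes over 72 s, if anything falls off the work surface, if the arm or the gripper's body presses on something with over 40 N, if the wrist force passes 120 N, or if a joint passes its speed limit or range.

## Working session

There is one attempt and no reset: what is moved stays moved. The work goes in short steps, Python scripts to look and compute and a tool call to move; the robot and the scene stay as the last step left them, time stands still between calls to the robot, and variables do not carry over. Pictures are saved under pics/ and viewed, at most 10 in all, crops included, and the job is handed in when it is done.

Besides the shell and the picture viewer there is one more tool, called after "Call:" by a JSON object that holds its "name" and its "arguments", one argument or row to a line. move_arm: Moves the arm, as the interface text tells. Its arguments: {"type":"object","properties":{"targets":{"type":"array","items":{"type":"array"}},"squeeze":{"type":"number"}},"required":["targets"]}

```bash
mkdir -p pics; cat > look.py <<'E'
from workcell import env
import cv2, numpy as np, sys
def save(p,n): cv2.imwrite('pics/'+n+'.png',cv2.cvtColor(p['pixels'],cv2.COLOR_RGB2BGR))
E
python3 - <<'E'
from look import *
for c in ['top','side']:
    p=env.read_camera(c); save(p,c+'1')
    for t in ['base','station','dial','spoke_ball','lock_pin','open_part','capped_1','lever_knob']:
        print(c,t,[(np.round(d['centre'],3).tolist(),round(d['confidence'],2)) for d in env.landmark_of(t,p)[:6]])
s=env.get_state();print(s['clock'],s['tcp_pos'],s['orientation'])
E
```

```text
top base [([0.508, 0.36, 0.0], 0.51)]
top station [([0.514, 0.108, 0.052], 0.72)]
top dial [([0.574, 0.097, 0.035], 0.86)]
top spoke_ball [([0.584, 0.214, 0.112], 0.67), ([0.439, 0.195, 0.004], 0.26)]
top lock_pin [([0.612, -0.006, 0.028], 0.55)]
top open_part [([0.613, 0.055, 0.047], 0.65)]
top capped_1 [([0.353, 0.172, -0.001], 0.7), ([0.622, 0.14, 0.045], 0.66), ([0.528, 0.063, 0.046], 0.62), ([0.614, 0.055, 0.047], 0.62), ([0.61, -0.106, 0.001], 0.6), ([0.377, 0.078, 0.001], 0.59)]
top lever_knob [([0.606, 0.252, 0.001], 0.54), ([0.622, 0.136, 0.046], 0.48), ([0.506, -0.066, 0.086], 0.46)]
side base [([0.407, -0.511, -0.0], 0.7), ([0.573, 0.098, -0.0], 0.66)]
side station [([0.518, 0.107, 0.048], 0.86), ([0.41, -0.51, 0.002], 0.38)]
side dial [([0.575, 0.1, 0.036], 0.78), ([0.533, 0.146, 0.05], 0.66)]
side spoke_ball [([0.583, 0.212, 0.111], 0.65), ([0.78, 0.052, -0.002], 0.46)]
side lock_pin [([0.613, -0.006, 0.03], 0.54)]
side open_part [([0.616, 0.054, 0.052], 0.46)]
side capped_1 [([0.384, 0.074, 0.001], 0.78), ([0.354, 0.172, 0.0], 0.77), ([0.526, 0.058, 0.049], 0.7), ([0.668, 0.302, -0.005], 0.66), ([0.621, 0.137, 0.045], 0.63), ([0.613, -0.106, 0.002], 0.56)]
side lever_knob [([0.508, -0.068, 0.084], 0.59)]
0.9 [0.13156857 0.55977619 0.23132888] [2.39307198e-05 1.15163515e-01 9.93346547e-01 4.92942404e-05]
```

```bash
ls . pics
```

```text
.:
look.py
pics

pics:
side1.png
top1.png
```

View pics/top1.png

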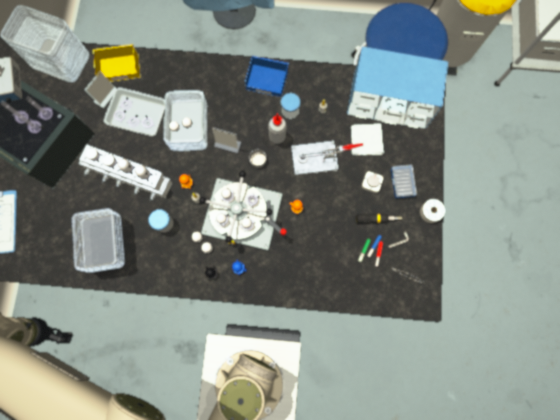

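View pics/side1.png

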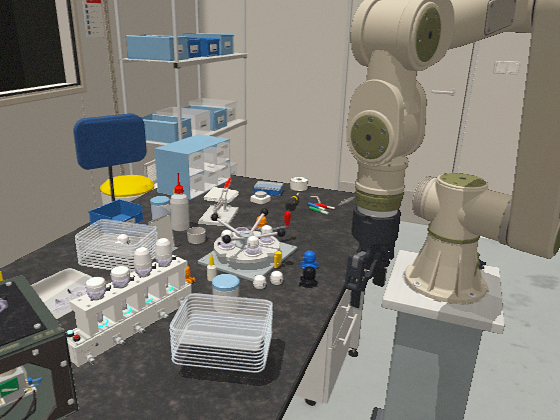

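Top view: dial at about px (240,210), with lever red knob at (284,233). Side view shows the dial centred near (248,243). Too small to read the details, so I'll zoom in and plan the first move.

```bash
cat >> look.py <<'E'
from scipy.spatial.transform import Rotation as R
def rot(s): q=s['orientation']; return R.from_quat([q[1],q[2],q[3],q[0]])
def delta(pos,yaw=None,pitch=0,ref=None):
    """tool-frame shift (mm) and turn (10deg) to world pos, tool down, tool y-axis at world angle yaw"""
    s=env.get_state(); r=rot(s); d=r.inv().apply(np.array(pos)-s['tcp_pos'])*1000
    a=np.zeros(3)
    if yaw is not None:
        y=np.array([np.cos(yaw),np.sin(yaw),0]); z=np.array([0,0,-1.]); x=np.cross(y,z)
        a=np.degrees((r.inv()*R.from_matrix(np.c_[x,y,z])).as_rotvec())/10
    return np.round(d,0),np.round(a,2)
E
python3 - <<'E'
from look import *
a=cv2.imread('pics/top1.png')[160:265,180:310]; b=cv2.imread('pics/side1.png')[205:290,190:320]
a=cv2.resize(a,(650,525)[::1],interpolation=3)
cv2.imwrite('pics/c1.png',cv2.resize(b,(780,510),interpolation=3))
p=env.read_camera('wrist'); print(np.round(p['mount'],3),p['fovy'])
print(delta([.40,.12,.36],yaw=np.pi/2))
E
```

```text
[[ 0.     0.949  0.314  0.08 ]
 [ 1.    -0.001  0.001 -0.   ]
 [ 0.001  0.314 -0.949 -0.143]
 [ 0.     0.     0.     1.   ]] 61.8578226848165
(array([-362., -367., -129.]), array([ 0.  ,  0.  , -1.32]))
```

View pics/c1.png

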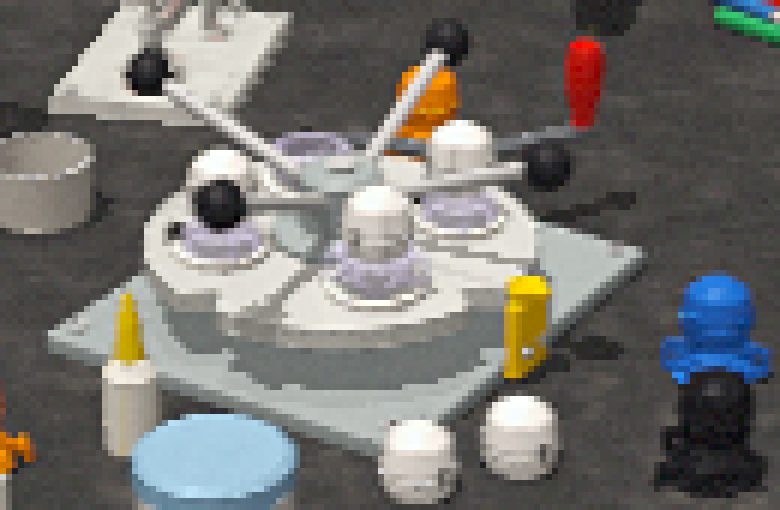

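The crop shows the open housing at the far side, crop px (315,145), and the other three capped. That matches the network's open_part at (0.613, 0.055), which is a dial-frame angle of about 313°, with the station at about 171°. The plan is to push the front spoke clockwise by about 142°, round the left side. First I move over the dial for a close look.

Call:
{"name": "move_arm", "arguments": {
  "targets": [
    [[-80,-70,-129],[0,0,-0.4],1],
    [[-160,-140,-129],[0,0,-0.8],1],
    [[-240,-210,-129],[0,0,-1.32],1],
    [[-290,-250,-129],[0,0,-1.32],1],
    [[-340,-295,-129],[0,0,-1.32],1]
  ]
}}

```text
clock: 1.58
tcp_pos: [0.2967, 0.3307, 0.3401]
orientation: [0.001, -0.0, 1.0, 0.001]
wrist_force: [1.8, -0.1, 0.1]
finger_gap: 0.0
grip_force: 0.0
```

```bash
python3 - <<'E'
from look import *
print(env.get_state()['tcp_pos'],delta([.45,.12,.36],yaw=np.pi/2))
E
```

```text
[0.29671545 0.33073706 0.34009819] (array([-153., -211.,  -20.]), array([0.01, 0.01, 0.  ]))
```

Call:
{"name": "move_arm", "arguments": {
  "targets": [
    [[-60,-90,0],[0,0,0],1],
    [[-110,-170,0],[0,0,0],1],
    [[-140,-200,0],[0,0,0],1],
    [[-140,-200,0],[0,0,0],1],
    [[-140,-200,0],[0,0,0],1]
  ]
}}

```text
clock: 2.2
tcp_pos: [0.4377, 0.1291, 0.3388]
orientation: [-0.0, 0.003, 1.0, -0.0]
wrist_force: [0.5, -0.0, -0.1]
finger_gap: 0.0
grip_force: 0.0
```

```bash
cat >> look.py <<'E'
def project(P,p,s):
    T=np.eye(4);T[:3,:3]=rot(s).as_matrix();T[:3,3]=s['tcp_pos']
    E=np.linalg.inv(T@p['mount']); c=E[:3,:3]@np.array(P)+E[:3,3]
    f=210/np.tan(np.radians(p['fovy'])/2)
    return p['cx']+f*c[0]/-c[2], p['cy']-f*c[1]/-c[2]
def wrist(n,things):
    s=env.get_state(); p=env.read_camera('wrist'); save(p,n); print('tcp',s['clock'],s['tcp_pos'])
    for t in things:
        print(t,[(np.round(d['centre'],3).tolist(),round(d['confidence'],2)) for d in env.landmark_of(t,p)[:6]])
    return s,p
E
python3 - <<'E'
from look import *
wrist('w1',['base','station','dial','spoke_ball','lock_pin','open_part','capped_1','lever_knob','glue'])
E
```

```text
tcp 2.2 [0.43766525 0.12909041 0.33875634]
base [([0.525, 0.06, 0.05], 0.75)]
station []
dial [([0.578, 0.098, 0.036], 0.78)]
spoke_ball [([0.588, 0.215, 0.114], 0.56)]
lock_pin [([0.614, -0.005, 0.032], 0.84)]
open_part [([0.614, 0.052, 0.049], 0.8)]
capped_1 [([0.669, 0.304, 0.001], 0.93), ([0.357, 0.17, -0.005], 0.93), ([0.618, -0.107, 0.002], 0.84), ([0.532, 0.144, 0.046], 0.74), ([0.379, 0.078, 0.001], 0.74), ([0.527, 0.06, 0.048], 0.73)]
lever_knob [([0.505, -0.068, 0.083], 0.78)]
glue [([0.608, 0.258, 0.001], 0.76), ([0.612, -0.01, 0.03], 0.16)]
```

View pics/w1.png

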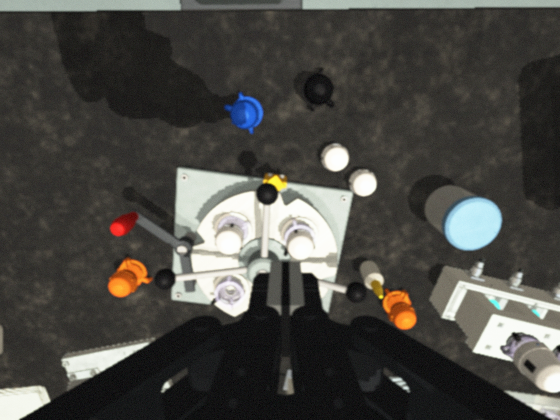

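The wrist view (image up is towards the robot) shows the front spoke's ball at (267,193) right by the yellow pointer at (275,181). The open housing is at (229,292) and the lever handle at (122,224). All of this agrees with the estimates. I'll lower the shut fingertips on the right of the front spoke.

Call:
{"name": "move_arm", "arguments": {
  "targets": [
    [[-25,-45,50],[0,0,0],1],
    [[-37,-70,100],[0,0,0],1],
    [[-37,-72,160],[0,0,0],1],
    [[-37,-72,215],[0,0,0],1],
    [[-37,-72,248],[0,0,0],1]
  ]
}}

```text
clock: 3.32
tcp_pos: [0.4707, 0.0604, 0.0885]
orientation: [-0.002, 0.0, 1.0, 0.0]
wrist_force: [0.5, 0.6, -0.5]
finger_gap: -0.0002
grip_force: 0.0
```

```bash
python3 - <<'E'
from look import *
C=np.array([.576,.098])
s=env.get_state(); t=s['tcp_pos'];print(t,s['wrist_force'])
for a in range(196,40,-8):
    q=np.radians(a); P=C+.108*np.array([np.cos(q),np.sin(q)]); d=(P-t[:2])*1000
    print(a,'tool',np.round([-d[0],d[1]]))
E
```

```text
[0.47072612 0.06038679 0.08848793] [ 0.49682939  0.64079872 -0.47677413]
196 tool [-1.  8.]
188 tool [ 2. 23.]
180 tool [ 3. 38.]
172 tool [ 2. 53.]
164 tool [-1. 67.]
156 tool [-7. 82.]
148 tool [-14.  95.]
140 tool [-23. 107.]
132 tool [-33. 118.]
124 tool [-45. 127.]
116 tool [-58. 135.]
108 tool [-72. 140.]
100 tool [-87. 144.]
92 tool [-102.  146.]
84 tool [-117.  145.]
76 tool [-131.  142.]
68 tool [-146.  138.]
60 tool [-159.  131.]
52 tool [-172.  123.]
44 tool [-183.  113.]
```

Call:
{"name": "move_arm", "arguments": {
  "targets": [
    [[-1,8,0],[0,0,0],1],
    [[2,18,0],[0,0,0],1],
    [[3,30,0],[0,0,0],1],
    [[3,42,0],[0,0,0],1],
    [[2,53,0],[0,0,0],1]
  ]
}}

```text
clock: 3.95
tcp_pos: [0.4718, 0.114, 0.0924]
orientation: [0.001, 0.0, 1.0, -0.0]
wrist_force: [2.4, -2.8, 0.8]
finger_gap: -0.0001
grip_force: 1.4
```

Call:
{"name": "move_arm", "arguments": {
  "targets": [
    [[-3,14,0],[0,0,0],1],
    [[-9,29,0],[0,0,0],1],
    [[-16,42,0],[0,0,0],1],
    [[-25,54,0],[0,0,0],1],
    [[-35,65,0],[0,0,0],1]
  ]
}}

```text
clock: 4.58
tcp_pos: [0.505, 0.1788, 0.0906]
orientation: [-0.001, 0.0, 1.0, -0.0]
wrist_force: [-0.9, -2.4, 0.0]
finger_gap: 0.0002
grip_force: 1.3
```

Call:
{"name": "move_arm", "arguments": {
  "targets": [
    [[-12,9,0],[0,0,0],1],
    [[-25,17,0],[0,0,0],1],
    [[-39,22,0],[0,0,0],1],
    [[-54,26,0],[0,0,0],1],
    [[-69,28,0],[0,0,0],1]
  ]
}}

```text
clock: 5.2
tcp_pos: [0.574, 0.2068, 0.0903]
orientation: [-0.002, -0.0, 1.0, 0.0]
wrist_force: [-3.0, -1.9, -0.4]
finger_gap: 0.0
grip_force: 1.3
```

```bash
cat > plan.py <<'E'
from look import *
C=np.array([.576,.098])
s=env.get_state(); t=s['tcp_pos'];v=t[:2]-C;print(t,s['wrist_force'],'r',np.hypot(*v),'ang',np.degrees(np.arctan2(v[1],v[0])))
p=env.read_camera('top')
for n in ['spoke_ball','open_part','capped_1']:
    for d in env.landmark_of(n,p):
        w=d['centre'][:2]-C; r=np.hypot(*w)
        if r<.13: print(n,round(d['confidence'],2),'r',round(r,3),'ang',round(np.degrees(np.arctan2(w[1],w[0])),1))
E
python3 plan.py
```

```text
[0.57395051 0.20682574 0.09031086] [-2.97917802 -1.85901161 -0.37144967] r 0.10884503715180091 ang 91.07891224364742
spoke_ball 0.96 r 0.11 ang -9.8
spoke_ball 0.71 r 0.06 ang -148.9
open_part 0.6 r 0.062 ang -152.8
capped_1 0.66 r 0.059 ang 35.4
capped_1 0.66 r 0.059 ang -58.0
capped_1 0.56 r 0.064 ang 123.2
```

Dial follows: open housing is now at about 213°, with the station at about 171°. I'll push another 34° or so, then measure.

Call:
{"name": "move_arm", "arguments": {
  "targets": [
    [[-15,0,0],[0,0,0],1],
    [[-30,-3,0],[0,0,0],1],
    [[-43,-7,0],[0,0,0],1],
    [[-55,-13,0],[0,0,0],1],
    [[-60,-16,0],[0,0,0],1]
  ]
}}

```text
clock: 6.02
tcp_pos: [0.6355, 0.1898, 0.0912]
orientation: [0.0, 0.0, 1.0, 0.0]
wrist_force: [-3.1, -0.2, 0.2]
finger_gap: 0.0001
grip_force: 1.2
```

```bash
cat >> plan.py <<'E'
import sys
p=env.read_camera('wrist'); save(p,sys.argv[1])
E
python3 plan.py w2
```

```text
[0.63545239 0.18984568 0.09120938] [-3.12247927 -0.22519063  0.23957149] r 0.10940848119765667 ang 57.084720539150425
spoke_ball 0.92 r 0.109 ang -46.8
open_part 0.59 r 0.064 ang 176.6
capped_1 0.51 r 0.056 ang -0.4
capped_1 0.47 r 0.064 ang -92.4
capped_1 0.42 r 0.063 ang 89.2
```

View pics/w2.png

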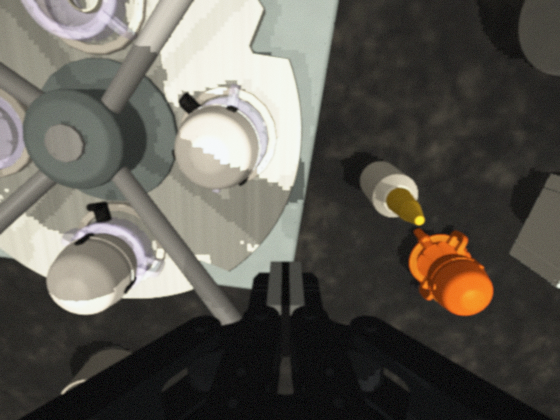

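The wrist view shows the finger on the spoke near (230,310), trailing it properly, and nothing else touched. About 6.5° remain. I'll push 5° more, back off, and check from the front.

Call:
{"name": "move_arm", "arguments": {
  "targets": [
    [[-4,-3,0],[0,0,0],1],
    [[-8,-5,0],[0,0,0],1],
    [[-8,-5,0],[0,0,0],1],
    [[4,3,0],[0,0,0],1],
    [[4,3,-60],[0,0,0],1]
  ]
}}

```text
clock: 6.9
tcp_pos: [0.6244, 0.193, 0.1452]
orientation: [-0.007, -0.0, 1.0, -0.001]
wrist_force: [0.5, 0.4, 0.4]
finger_gap: 0.0002
grip_force: 0.0
```

Call:
{"name": "move_arm", "arguments": {
  "targets": [
    [[0,0,-60],[0,0,0],1],
    [[60,-20,-75],[0,0,0],1],
    [[115,-50,-75],[0,0,0],1],
    [[160,-75,-75],[0,0,0],1],
    [[200,-88,-75],[0,0,0],1]
  ]
}}

```text
clock: 7.52
tcp_pos: [0.4282, 0.1047, 0.2263]
orientation: [0.0, 0.0, 1.0, -0.0]
wrist_force: [0.4, 0.3, 1.2]
finger_gap: -0.0
grip_force: 0.0
```

Call:
{"name": "move_arm", "arguments": {
  "targets": [
    [[0,0,0],[0,0,0],1],
    [[0,0,0],[0,0,0],1]
  ]
}}

```text
clock: 7.78
tcp_pos: [0.4313, 0.1055, 0.2268]
orientation: [0.001, 0.0, 1.0, 0.0]
wrist_force: [0.2, -0.1, -0.5]
finger_gap: -0.0003
grip_force: 0.0
```

```bash
python3 plan.py x; python3 - <<'E'
from look import *
wrist('w3',['base','station','dial','spoke_ball','lock_pin','open_part','capped_1','lever_knob'])
E
```

```text
[0.4312725  0.10547601 0.22679481] [ 0.18097146 -0.05149668 -0.4736231 ] r 0.14492046001232153 ang 177.0429691694764
spoke_ball 0.92 r 0.11 ang -50.9
open_part 0.51 r 0.065 ang 168.2
capped_1 0.59 r 0.06 ang -3.8
capped_1 0.43 r 0.062 ang -94.2
tcp 8.025 [0.43145841 0.10540822 0.22603895]
base []
station [([0.633, 0.09, 0.046], 0.21)]
dial []
spoke_ball []
lock_pin [([0.611, -0.007, 0.03], 0.78)]
open_part [([0.511, 0.105, 0.05], 0.7), ([0.579, 0.161, 0.05], 0.38)]
capped_1 [([0.632, 0.091, 0.048], 0.88), ([0.569, 0.036, 0.046], 0.88), ([0.379, 0.081, -0.0], 0.86), ([0.615, -0.108, 0.002], 0.76), ([0.579, 0.161, 0.049], 0.67), ([0.356, 0.17, -0.006], 0.61)]
lever_knob [([0.503, -0.068, 0.083], 0.77)]
```

View pics/w3.png

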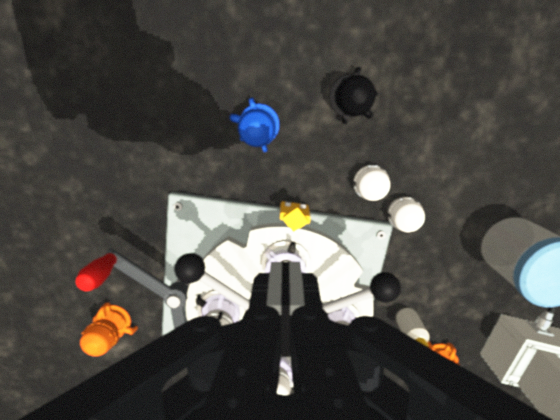

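The front view shows the pointer at (295,214) and the open housing just inside it at (287,256), partly hidden by the fingers. The balls are at (189,267) and (386,286), and the base's front edge runs from (168,194) to (391,218). When the dial is aligned, the ball-to-ball line is parallel to that edge, so I'll compute both.

```bash
cat > ang.py <<'E'
from look import *
def back(uv,z,p,s):
    T=np.eye(4);T[:3,:3]=rot(s).as_matrix();T[:3,3]=s['tcp_pos'];M=T@p['mount']
    f=210/np.tan(np.radians(p['fovy'])/2); d=M[:3,:3]@np.array([(uv[0]-p['cx'])/f,-(uv[1]-p['cy'])/f,-1]); o=M[:3,3]
    return (o+d*(z-o[2])/d[2])[:2]
if __name__=='__main__':
    s=env.get_state();p=env.read_camera('wrist');print([k for k in p])
    g=cv2.cvtColor(p['pixels'],cv2.COLOR_RGB2HSV)
    def blob(x,y,r):
        w=p['pixels'][y-r:y+r,x-r:x+r].max(2)<45
        n,l,st,c=cv2.connectedComponentsWithStats(w.astype(np.uint8)); i=1+np.argmax(st[1:,4]); print('area',st[i]); return c[i]+[x-r,y-r]
    A,B=blob(189,267,22),blob(386,286,22);print(A,B)
    a,b=back(A,.112,p,s),back(B,.112,p,s); e,f=back((168,194),.012,p,s),back((391,218),.012,p,s)
    for n,(u,v) in dict(balls=(a,b),edge=(e,f)).items(): print(n,u,v,np.hypot(*(v-u)),np.degrees(np.arctan2(*(v-u)[::-1]))-90)
    print('pointer',back((295,214),.05,p,s))
E
python3 ang.py
```

```text
['pixels', 'fovy', 'cx', 'cy', 'mount', 'shot']
area [  5  10  32  34 586]
area [  7   9  30  29 550]
[188.57849829 269.75255973] [384.83454545 286.24545455]
balls [0.48771432 0.02539301] [0.50300452 0.18776408] 0.1630894083630874 -5.379579252046042
edge [ 0.45144854 -0.0195372 ] [0.47838978 0.21913254] 0.24018550088240592 -6.440334643684068
pointer [0.46070662 0.11408334]
```

The balls sit at about -5.4° and the base at about -6.4° (-7.9° by the pointer). That puts the dial within about 2°, inside the pin's 3.5° capture. Next I approach the lever handle from the operator's side.

Call:
{"name": "move_arm", "arguments": {
  "targets": [
    [[-12,-60,0],[0,0,0],1],
    [[-25,-120,0],[0,0,0],1],
    [[-34,-176,0],[0,0,0],1],
    [[-34,-176,60],[0,0,0],1],
    [[-34,-176,110],[0,0,0],1]
  ]
}}

```text
clock: 9.15
tcp_pos: [0.4648, -0.0722, 0.115]
orientation: [0.001, 0.001, 1.0, -0.0]
wrist_force: [-0.5, -0.0, 0.2]
finger_gap: 0.0001
grip_force: 0.0
```

Call:
{"name": "move_arm", "arguments": {
  "targets": [
    [[0,0,25],[0,0,0],1],
    [[0,0,40],[0,0,0],1],
    [[0,0,40],[0,0,0],1]
  ]
}}

```text
clock: 9.52
tcp_pos: [0.4635, -0.0706, 0.0752]
orientation: [-0.001, 0.0, 1.0, 0.0]
wrist_force: [-0.6, -0.6, 0.3]
finger_gap: -0.0001
grip_force: 0.0
```

```bash
cat > lev.py <<'E'
from look import *
s=env.get_state(); print(s['clock'],s['tcp_pos'],s['wrist_force'])
for c in ['top','side','wrist']:
    p=env.read_camera(c)
    for t in ['lever_knob','lock_pin']: print(c,t,[(np.round(d['centre'],3).tolist(),round(d['confidence'],2)) for d in env.landmark_of(t,p)[:2]])
save(p,sys.argv[1])
E
python3 lev.py w4
```

```text
9.525 [ 0.46353388 -0.07058285  0.07520284] [-0.64578713 -0.64164243  0.27635298]
top lever_knob []
top lock_pin []
side lever_knob [([0.507, -0.067, 0.083], 0.64), ([0.612, 0.251, 0.001], 0.38)]
side lock_pin []
wrist lever_knob [([0.504, -0.065, 0.081], 0.83)]
wrist lock_pin []
```

View pics/w4.png

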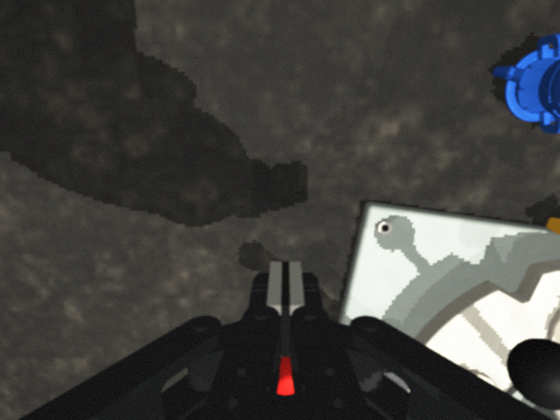

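The red handle shows directly ahead of the fingertips at (286,378). I'll push gently away from the operator.

Call:
{"name": "move_arm", "arguments": {
  "targets": [
    [[-12,0,0],[0,0,0],1],
    [[-20,-2,0],[0,0,0],1],
    [[-26,-3,0],[0,0,0],1],
    [[-31,-4,0],[0,0,0],1],
    [[-35,-5,0],[0,0,0],1]
  ]
}}

```text
clock: 10.6
tcp_pos: [0.497, -0.0768, 0.075]
orientation: [-0.003, 0.001, 1.0, -0.001]
wrist_force: [-7.4, -5.8, 0.1]
finger_gap: -0.0003
grip_force: 3.8
```

Call:
{"name": "move_arm", "arguments": {
  "targets": [
    [[-3,-1,0],[0,0,0],1],
    [[-5,-1,0],[0,0,0],1],
    [[-7,-2,0],[0,0,0],1]
  ]
}}

```text
clock: 10.98
tcp_pos: [0.5028, -0.0789, 0.0748]
orientation: [-0.004, 0.001, 1.0, -0.001]
wrist_force: [-9.8, -6.1, 0.5]
finger_gap: -0.0001
grip_force: 4.8
```

Call:
{"name": "move_arm", "arguments": {
  "targets": [
    [[-1,0,0],[0,0,0],1],
    [[-3,-1,0],[0,0,0],1]
  ]
}}

```text
clock: 11.22
tcp_pos: [0.5057, -0.0799, 0.0748]
orientation: [-0.004, 0.001, 1.0, -0.001]
wrist_force: [-10.2, -6.1, 2.1]
finger_gap: 0.0001
grip_force: 5.2
```

```bash
python3 lev.py w5
```

```text
11.225 [ 0.50571643 -0.07989539  0.07478873] [-10.15544084  -6.10654145   2.12376943]
top lever_knob []
top lock_pin []
side lever_knob [([0.527, -0.079, 0.081], 0.58)]
side lock_pin []
wrist lever_knob []
wrist lock_pin []
```

Past the 0.13 stop, so the pin is entering the notch. I'll continue until it's home.

Call:
{"name": "move_arm", "arguments": {
  "targets": [
    [[-2,0,0],[0,0,0],1],
    [[-4,-1,0],[0,0,0],1]
  ]
}}

```text
clock: 11.92
tcp_pos: [0.5064, -0.0803, 0.0745]
orientation: [-0.008, 0.001, 1.0, -0.001]
wrist_force: [-20.8, -4.3, 11.5]
finger_gap: 0.0002
grip_force: 10.7
```

Call:
{"name": "move_arm", "arguments": {
  "targets": [
    [[-1,0,0],[0,0,0],1],
    [[-2,0,0],[0,0,0],1]
  ]
}}

```text
clock: 12.18
tcp_pos: [0.5065, -0.0804, 0.0745]
orientation: [-0.009, 0.001, 1.0, -0.001]
wrist_force: [-25.0, -6.9, 14.4]
finger_gap: -0.0001
grip_force: 12.7
```

Call:
{"name": "move_arm", "arguments": {
  "targets": [
    [[-1,0,0],[0,0,0],1],
    [[-2,0,0],[0,0,0],1]
  ]
}}

```text
clock: 12.42
tcp_pos: [0.5067, -0.0804, 0.0744]
orientation: [-0.011, 0.001, 1.0, -0.001]
wrist_force: [-29.4, -7.4, 18.2]
finger_gap: 0.0001
grip_force: 15.2
```

A hard stop at x≈0.5065. I'll back off, lift, and check whether that is home.

Call:
{"name": "move_arm", "arguments": {
  "targets": [
    [[5,0,0],[0,0,0],1],
    [[20,2,0],[0,0,0],1],
    [[40,2,0],[0,0,0],1],
    [[60,2,-60],[0,0,0],1],
    [[60,0,-120],[0,0,0],1]
  ]
}}

```text
clock: 13.05
tcp_pos: [0.4561, -0.0793, 0.197]
orientation: [-0.001, 0.0, 1.0, 0.001]
wrist_force: [1.5, -1.0, -0.7]
finger_gap: 0.0
grip_force: 0.0
```

Call:
{"name": "move_arm", "arguments": {
  "targets": [
    [[20,20,-60],[0,0,0],1],
    [[20,40,-90],[0,0,0],1],
    [[20,40,-90],[0,0,0],1],
    [[20,40,-90],[0,0,0],1]
  ]
}}

```text
clock: 13.55
tcp_pos: [0.4378, -0.0399, 0.2857]
orientation: [0.0, -0.0, 1.0, 0.0]
wrist_force: [0.5, 0.9, 0.1]
finger_gap: 0.0001
grip_force: 0.0
```

```bash
python3 - <<'E'
from look import *
from ang import back
C=np.array([.574,.0983])
for c in ['top','side']:
    p=env.read_camera(c)
    for t in ['lever_knob','lock_pin','open_part','spoke_ball','capped_1']: print(c,t,[(np.round(d['centre'],3).tolist(),round(d['confidence'],2)) for d in env.landmark_of(t,p)[:5]])
s,p=wrist('w6',['lever_knob','lock_pin','open_part','capped_1','spoke_ball','station'])
E
```

```text
top lever_knob [([0.528, -0.08, 0.084], 0.6)]
top lock_pin []
top open_part [([0.513, 0.112, 0.047], 0.61)]
top spoke_ball []
top capped_1 [([0.672, 0.3, -0.002], 0.62), ([0.612, -0.106, 0.0], 0.61), ([0.635, 0.09, 0.047], 0.58), ([0.354, 0.17, -0.002], 0.52), ([0.582, 0.16, 0.047], 0.42)]
side lever_knob [([0.529, -0.08, 0.081], 0.59)]
side lock_pin [([0.529, -0.075, 0.082], 0.5)]
side open_part [([0.515, 0.108, 0.051], 0.56)]
side spoke_ball [([0.64, 0.008, 0.112], 0.97)]
side capped_1 [([0.381, 0.076, -0.002], 0.79), ([0.582, 0.158, 0.05], 0.74), ([0.353, 0.174, 0.002], 0.71), ([0.565, 0.036, 0.047], 0.6), ([0.614, -0.11, -0.0], 0.47)]
tcp 14.15 [ 0.43763894 -0.03994924  0.28617146]
lever_knob [([0.526, -0.078, 0.082], 0.86), ([0.513, 0.106, 0.049], 0.48)]
lock_pin [([0.611, 0.013, 0.031], 0.77), ([0.439, 0.194, -0.0], 0.6)]
open_part [([0.51, 0.107, 0.049], 0.89)]
capped_1 [([0.669, 0.303, 0.002], 0.93), ([0.615, -0.109, -0.001], 0.93), ([0.359, 0.171, -0.006], 0.8), ([0.583, 0.162, 0.051], 0.77), ([0.567, 0.036, 0.045], 0.76), ([0.636, 0.091, 0.046], 0.62)]
spoke_ball [([0.635, 0.087, 0.048], 0.31)]
station []
```

View pics/w6.png

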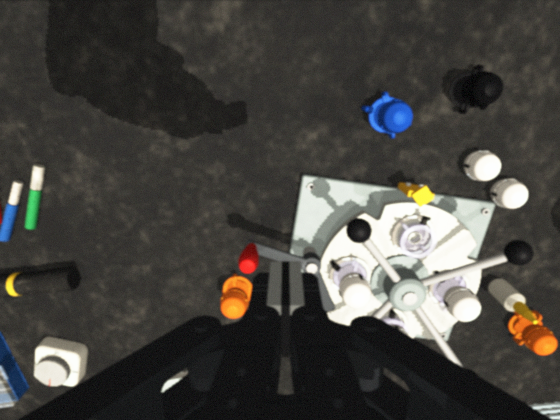

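The handle swung about 0.33 rad and the pin moved in about 19 mm. The dial was drawn true: its nest line is now at 172.3°, matching the pointer line at about 172°. The picture shows the open housing at (413,237) in line with the pointer at (418,192), and the arm is clear. Handing in.

```bash
python3 -c "
from workcell import env
print(env.hand_in())"
```

```text
the job is handed in; nothing more can be done
None
```

The open housing is at the capping station in line with the yellow pointer, and the lock lever was pushed to a hard stop, with the camera readings agreeing that its pin is home in the notch. The arm is clear of everything, and the job was handed in at about 14 s; no verdict came back.

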